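# Seat the sample cassette and arm the spectrometer with its key pair

## Robot

A 6-joint arm with a two-finger parallel gripper is mounted at the origin on the work surface. World frame = base frame: x ahead of the robot, y to its left, z up, the work surface at z = 0. Lengths are in m, angles in degrees, forces in N, time in s.
With the tool pointing down it reaches from about 0.375 to 0.925 m from the base axis. Payload 5.7 kg.
Tool frame: the origin (TCP) lies on the centre line of the jaws, within the pads' length; the fingertips stand 22 mm ahead of it and the grasp point (between the pads) lies 3 mm ahead of it; z points along the fingers, y is the line along which they close (so a half turn about z gives the same grasp; the last joint's range is limited). The gripper opens to 85 mm and grips with 20 to 120 N. Pads are 22 mm wide; open, the fingers measure 114 mm over their backs; the gripper's body (76 mm by 85 mm) begins 54 mm behind the grasp point. The pads swing forward as they close: fully open they stand 13 mm farther back than shut.
Start: joints at [-82.512, 20.558, 86.54, -0, 72.909, -6.595], TCP at [0.146, -0.582, 0.253] pointing down, gripper open.
Joint ranges: [-170.27, 170.27], [-57.76, 135], [12.27, 136.19], [-55.21, 235.2], [11.17, 155.16], [-170.74, 170.74]. Speed limits (degrees/s): [136.94, 136.94, 180, 180, 180, 180].

## Interface

Orientations are given as a 3x3 rotation matrix whose columns are the frame's x, y, z axes.
In Python, from station import manip gives the robot as it stands.
- The arm moves only by the tool play_rows, never from a script. Its argument "increments" is a list of rows, each a list of 2 entries, a list of its own where there are three numbers: the shift along the tool's x, y, z in cm, then the turn, a rotation vector about the tool's x, y, z in rad. A call has 1 to 20 rows; each row is the pose to reach, as a shift and turn from the pose commanded when the call began, along the tool's axes at that moment; what a row does not reach only later rows make up. A row lasts 1/8 s, in which the tool goes at most 62.5 mm and 10.7 degrees, less where a joint would pass 70% of its speed; a pose out of reach is approached as far as the arm can. A call with a gripper value outside its range is refused whole. "jaw" is the closure, from -1 (fully open) to 1 (shut), so that 0 is half open, set as the call begins (left out, the last holds). The fingers move at their own pace and stop on an object; "newtons" is the grip in N (left out, the last holds). Time passes only in rows, so rows that repeat a pose let the fingers close. It gives the time, the measured TCP pose, the force, the opening and the grip force at its end, in the units of the state.
- manip.get_state(): the state, without advancing time (a new reading comes with each control period).
- manip.read_camera(name): name is "side" or "top"; returns the picture (384x512x3 uint8, red, green, blue); there is no depth.
- manip.calibration(name): a dict with "vertical_fov" (degrees; the focal length in pixels is half the picture's height over the tangent of half this angle, whatever the lens; pixels are square), "cx", "cy" (the principal point, pixels), "world_from_camera" (4x4, takes a point from camera to world coordinates). Camera axes: x right, y down, z forward; pixel columns grow to the right and rows downward; lengths in m; the calibration is good to about 2 mm. A picture is of the moment at which its call begins. calibration takes no time and is no camera call.
- manip.hand_in(): hands the job in; it is judged then, once.
The state is a dict: "clock": time; "joints": joint angles; "dq": joint speeds; "tau": joint torques, N m; "tool_pos": TCP position; "tool_rot": TCP orientation; "wrist_force": force on the tool from outside, world axes, zero at the start; "moment": the same for the moment, N m; "gripper_width": finger opening in m; "finger_force": force on a finger pad.
Only numpy, scipy, OpenCV 4.12 (cv2) and the standard library are available. Lean on these libraries where they do the work, as an engineer would, in place of code of your own. Each camera call takes 0.05 s, during which the arm holds its last target. There are 200 camera calls.

## Task

Push the spectrometer's blue sample cassette fully home with the fingertips; then press the two green buttons on its deck down together, one fingertip on each, keep both fully down for at least two seconds, and let go. Do not press the red stop button, and leave the glassware and other things on the bench and deck where they stand: nothing is to be picked up.

Things in the scene. Friction and masses are not known exactly. Their poses are not given: they have to be found in the camera images.
- console: the fixed spectrometer, white and grey, 300 deep x 260 wide mm. Origin on the bench directly below the midpoint of the two green buttons; +x points to its back, +y to its left, z up; turned by up to about 20 degrees either way. Low white front deck from x = -60 to +75 mm, its top 75 mm above the bench; behind it a grey housing, x = 75 to 240 mm, 120 mm high
- cassette_front (a point): centre of the front face of the blue sample cassette, which sticks out of the console's front at the start; the face is upright, 128 mm wide x 52 mm high (10 to 62 mm above the bench), this point 36 mm above the bench and on the console's centre line; fully home it is 70 mm in front of the console's origin (10 mm before the deck's front edge)
- cassette (a joint): how far the cassette is out, m: 0 fully home against a stop, up to 0.08 out; pushing it towards the console's back closes it; about 2 N of friction, no spring, it stays where it is left
- keys_mid (a point): point midway between the two green buttons at the height of their tops when up, 95 mm above the bench; its axes are the console's
- key_left_top (a point): centre of the top of the left green button (console +y side, 30 mm from the midpoint; the pair is 60 mm apart centre to centre); round, 28 mm across, in a black collar 44 mm across and 12 mm high on the deck; its top is 20 mm above the deck when up and moves down with it
- key_right_top (a point): centre of the top of the right green button (console -y side), otherwise the same
- key_left (a joint): how far the left green button is pressed, m: 0 up, 0.008 fully down; spring return, 1.2 N to start and 4 N fully down
- key_right (a joint): the same for the right green button
- stop (a joint): the red stop button in a yellow collar on the deck, 22 mm across, its top 18 mm above the deck, 35 mm behind and 102 mm to the right of the green pair's midpoint; value: how far it is pressed, m (0 up, 0.006 down)
- vial: small loose jar with a black cap standing on the left end of the deck, 28 mm across, 38 mm high; origin at the centre of its base
- beaker: loose clear glass beaker on the bench beside the console, 66 mm across, 85 mm high; origin at the centre of its base
- flask: loose green glass conical flask on the bench beside the console, 82 mm across the foot, 118 mm high; origin at the centre of its base
- dish: loose blue dish on the bench in front of the console's left part, 60 mm across, 14 mm high; origin at the centre of its base
- brush: loose small brush, 130 mm long, lying crosswise on the bench in front of the console's right part; origin within it on the bench
- reagent: loose amber bottle with a blue cap on the left of the bench, 64 mm across, 140 mm high; origin at the centre of its base
Mind the look-alikes: they are no part of the job. What is shaped like the flask but yellow is not meant.

How it is judged (in metres and radians):
On the way, in this order (a step that is already met when the one before it is completed fails the run):
1. the cassette is pushed home (value of joint cassette below 0.003 m), for 0.2 s.
2. both green buttons are held down together by the fingers for two seconds (value of joint each of key_left, key_right above 0.005 m and contact force between the fingers and key_left above 0.5 N and contact force between the fingers and key_right above 0.5 N), for 1.9 s.
At the end, for the whole second after the job is handed in: the cassette is home (within 3 mm), both green buttons and the red one are up again (within 1.5 mm), and the six loose things are at rest within 25 mm of where they stood (value of joint cassette below 0.003 m and value of joint each of key_left, key_right, stop below 0.0015 m and distance of each of vial, beaker, flask, dish, brush, reagent from where it was at the start of the episode below 0.025 m and linear speed of each of vial, beaker, flask, dish, brush, reagent below 0.02 m/s); the robot touches nothing.
It fails at once if one green button is down (over 5 mm) while the other is still up (under 1 mm) ((value of joint key_left above 0.005 m and value of joint key_right below 0.001 m) or (value of joint key_right above 0.005 m and value of joint key_left below 0.001 m)).
It fails at once if a green button is pressed (over 5 mm) while the cassette is more than 5 mm out (value of joint cassette above 0.005 m and value of joint any of key_left, key_right above 0.005 m).
It fails at once if the red stop button is pressed (over 2.5 mm) (value of joint stop above 0.0025 m).
It fails at once if a loose thing is lifted, carried, knocked over or shifted by more than 25 mm (distance of any of vial, beaker, flask, dish, brush, reagent from where it was at the start of the episode above 0.025 m or angle between any of vial, beaker, flask, dish, brush, reagent's own z axis and vertical above 0.5 rad).
It also fails if it takes over 43 s, if anything falls off the work surface, if the arm or the gripper's body presses on something with over 40 N, if the wrist force passes 120 N, or if a joint passes its speed limit or range.

## Working session

There is one attempt and no reset: what is moved stays moved. The work goes in short steps, Python scripts to look and compute and a tool call to move; the robot and the scene stay as the last step left them, time stands still between calls to the robot, and variables do not carry over. Pictures are saved under pics/ and viewed, at most 10 in all, crops included, and the job is handed in when it is done.

Besides the shell and the picture viewer there is one more tool, called after "Request:" by a JSON object that holds its "method" and its "body", one argument or row to a line. play_rows: Moves the arm, as the interface text tells. Its arguments: {"type":"object","properties":{"increments":{"type":"array"},"jaw":{"type":"number"},"newtons":{"type":"number"}},"required":["increments"]}

```bash
mkdir -p pics; python3 - <<'E'
from station import manip
import cv2
for n in ("side","top"):
    cv2.imwrite(f"pics/{n}0.png",cv2.resize(manip.read_camera(n)[:,:,::-1],(800,600),interpolation=cv2.INTER_CUBIC))
    print(n,manip.calibration(n))
print(manip.get_state())
E
```

```text
side {'vertical_fov': 48.23033200305334, 'cx': 260.01704130622426, 'cy': 186.38812062194805, 'world_from_camera': array([[-0.69169059, -0.33582391,  0.63936408, -0.25553472],
       [-0.7220405 ,  0.33982175, -0.60264309,  0.88350466],
       [-0.01488786, -0.87848932, -0.47752997,  0.71176064],
       [ 0.        ,  0.        ,  0.        ,  1.        ]])}
top {'vertical_fov': 47.993208626456905, 'cx': 257.4545256641859, 'cy': 186.30737981819706, 'world_from_camera': array([[-0.02257313, -0.99379535,  0.10890944,  0.43014413],
       [-0.99971944,  0.02322022,  0.00467676,  0.11258469],
       [-0.00717664, -0.10877331, -0.99404067,  1.15454074],
       [ 0.        ,  0.        ,  0.        ,  1.        ]])}
{'clock': 0.1, 'joints': array([-8.25114392e+01,  2.05924931e+01,  8.65930713e+01, -1.10935234e-04,
        7.29103117e+01, -6.59537601e+00]), 'dq': array([-0.05899724, -0.02218046, -0.1719043 , -0.05153217,  0.03179417,
       -0.04306627]), 'tau': array([ 6.05786936e-04, -5.28653598e+01, -2.79349762e+01, -9.35866569e-05,
        5.09726320e-03,  2.74655076e-05]), 'tool_pos': array([ 0.14591412, -0.58138011,  0.2525494 ]), 'tool_rot': array([[ 9.69940158e-01,  2.43343463e-01, -2.19920077e-04],
       [ 2.43343488e-01, -9.69938758e-01,  1.65883966e-03],
       [ 1.90358781e-04, -1.66249132e-03, -9.99998600e-01]]), 'wrist_force': array([ 0.10948355, -0.12710821,  0.47005718]), 'moment': array([ 0.09029091,  0.04452429, -0.03965622]), 'finger_force': 0.0, 'gripper_width': 0.08537859603626632}
```

View pics/top0.png

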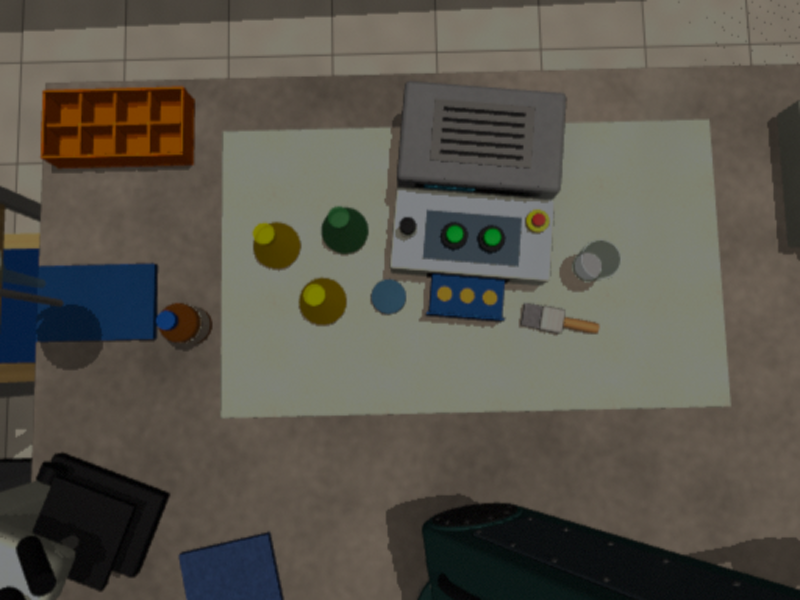

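View pics/side0.png

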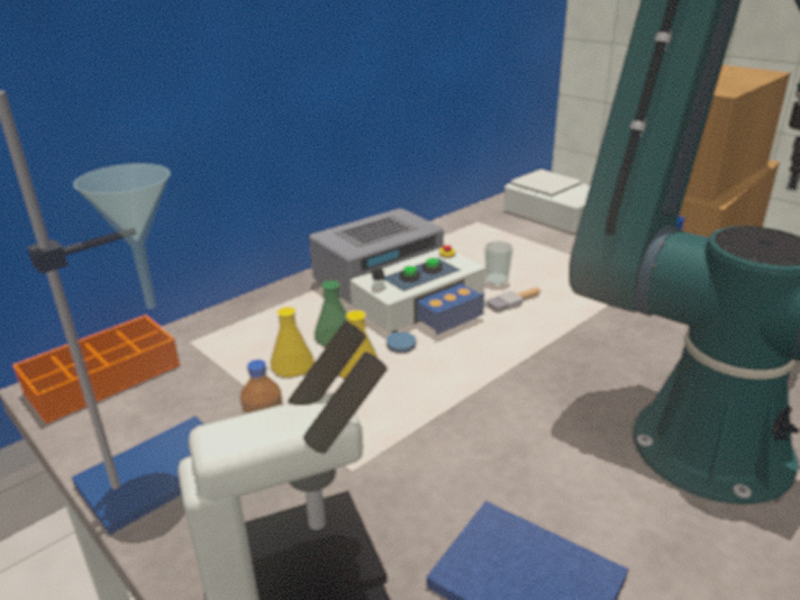

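The top view (800x600 scale) shows the green buttons at (454,235) and (491,238), red at (537,220), vial at (407,226), cassette front edge at about row 318, dish at (388,296), and brush at (520–600,320). The side view confirms this layout.

```bash
cat > h.py <<'E'
from station import manip
import numpy as np, cv2
def cal(n):
    c=manip.calibration(n); f=192/np.tan(np.radians(c["vertical_fov"]/2)); return f,c["cx"],c["cy"],c["world_from_camera"]
def ray(n,u,v):
    f,cx,cy,T=cal(n); return T[:3,3],T[:3,:3]@np.array([(u-cx)/f,(v-cy)/f,1])
def onz(n,u,v,z):
    o,d=ray(n,u,v); return o+d*(z-o[2])/d[2]
def blobs(n,lo,hi,roi=None,amin=8):
    im=manip.read_camera(n); hsv=cv2.cvtColor(im,cv2.COLOR_RGB2HSV); m=cv2.inRange(hsv,lo,hi)
    k,l,s,c=cv2.connectedComponentsWithStats(m)
    return [(c[i].round(1),s[i]) for i in range(1,k) if s[i][4]>=amin]
E
python3 - <<'E'
from h import *
for n in("top","side"):
    g=[c for c,s in blobs(n,(50,180,90),(75,255,255))]
    print(n,g,[onz(n,*c,.095).round(4) for c in g])
    r=[c for c,s in blobs(n,(0,190,110),(6,255,255))]
    print('red',[(c,onz(n,*c,.093).round(4)) for c in r])
# cassette & deck corners (800-scale pix)
s=1.5625
for name,u,v,z in [("cass FL",427,317,.062),("cass FR",502,320,.062),("deck FL",391,269,.075),("deck FR",550,283,.075),("hous BL",405,83,.12),("hous BR",565,94,.12),("dish",388,296,.014),("brushL",521,317,.01),("brushR",598,327,.008),("vial",407,226,.113),("beaker",588,267,.085)]:
    print(name,onz("top",u/s,v/s,z).round(4))
E
```

```text
top [array([290.7, 149.3]), array([314.8, 151.3])] [array([0.6371, 0.0326, 0.095 ]), array([ 0.6306, -0.0272,  0.095 ])]
red [(array([342.8, 138.9]), array([ 0.6608, -0.0986,  0.093 ]))]
side [] []
red []
cass FL [0.5066 0.0785 0.062 ]
cass FR [ 0.4989 -0.0429  0.062 ]
deck FL [0.5848 0.1351 0.075 ]
deck FR [ 0.556  -0.1206  0.075 ]
hous BL [0.8779 0.1055 0.12  ]
hous BR [ 0.8531 -0.1488  0.12  ]
dish [0.5473 0.1424 0.014 ]
brushL [ 0.5066 -0.0827  0.01  ]
brushR [ 0.4867 -0.2129  0.008 ]
vial [0.647  0.1077 0.113 ]
beaker [ 0.5792 -0.1803  0.085 ]
```

```bash
cat >> h.py <<'E'
from scipy.spatial.transform import Rotation as R
mid=np.array([.6339,.0027]); yaw=np.radians(-6.2)
cx_=np.array([np.cos(yaw),np.sin(yaw)]); cy_=np.array([-np.sin(yaw),np.cos(yaw)])
Rt=np.column_stack([[*cx_,0],[*-cy_,0],[0,0,-1]])
def inc(p,rot=Rt,ref=None):
    s=manip.get_state(); A=s["tool_rot"]
    return (A.T@(np.array(p)-s["tool_pos"])*100).round(2).tolist(), R.from_matrix(A.T@rot).as_rotvec().round(3).tolist()
def con(x,y,z): return [*(mid+x*cx_+y*cy_),z]
E
python3 - <<'E'
from h import *
print(con(-.18,0,.2))
for p in ([.36,-.38,.25],[.46,-.18,.25],con(-.18,0,.25),con(-.18,0,.055)): print(inc(p))
E
```

```text
[np.float64(0.45495282648498325), np.float64(0.02213988402708411), 0.2]
([25.67, -14.36, 0.31], [-0.001, 0.0, 0.354])
([40.24, -31.33, 0.32], [-0.001, 0.0, 0.354])
([44.66, -51.05, 0.34], [-0.001, 0.0, 0.354])
([44.66, -51.04, 19.84], [-0.001, 0.0, 0.354])
```

Request:
{"method": "play_rows", "body": {
  "increments": [
    [[4.3,-2.4,0],[0,0,0.05]],
    [[8.6,-4.8,0.1],[0,0,0.1]],
    [[12.9,-7.2,0.1],[0,0,0.15]],
    [[17.2,-9.6,0.2],[0,0,0.2]],
    [[21.4,-12,0.2],[0,0,0.25]],
    [[25.7,-14.4,0.3],[0,0,0.3]],
    [[28.6,-17.8,0.3],[0,0,0.354]],
    [[31.5,-21.2,0.3],[0,0,0.354]],
    [[34.4,-24.6,0.3],[0,0,0.354]],
    [[37.3,-28,0.3],[0,0,0.354]],
    [[40.2,-31.3,0.3],[0,0,0.354]],
    [[41.1,-35.2,0.3],[0,0,0.354]],
    [[42,-39.2,0.3],[0,0,0.354]],
    [[42.9,-43.1,0.3],[0,0,0.354]],
    [[43.8,-47.1,0.3],[0,0,0.354]],
    [[44.7,-51,0.3],[0,0,0.354]],
    [[44.7,-51,0.3],[0,0,0.354]],
    [[44.7,-51,0.3],[0,0,0.354]]
  ],
  "jaw": -0.1
}}

```text
clock: 2.55
tool_pos: [0.4556, 0.0212, 0.2504]
tool_rot: [[0.994, -0.107, 0.0], [-0.107, -0.994, -0.001], [0.0, 0.0, -1.0]]
wrist_force: [0.4, 0.0, 0.7]
gripper_width: 0.0468
finger_force: 0.0
```

```bash
python3 - <<'E'
from h import *
s=manip.get_state(); print(s["clock"],s["tool_pos"],s["gripper_width"],s["wrist_force"])
print(inc(con(-.18,0,.055)))
cv2.imwrite("pics/top1.png",cv2.resize(manip.read_camera("top")[100:260,200:400,::-1],(800,640))[:600])
E
```

```text
2.55 [0.45557282 0.02116442 0.25041609] 0.04680115963677139 [0.39486303 0.01806751 0.74024564]
([-0.08, -0.1, 19.54], [0.0, -0.0, 0.001])
```

View pics/top1.png

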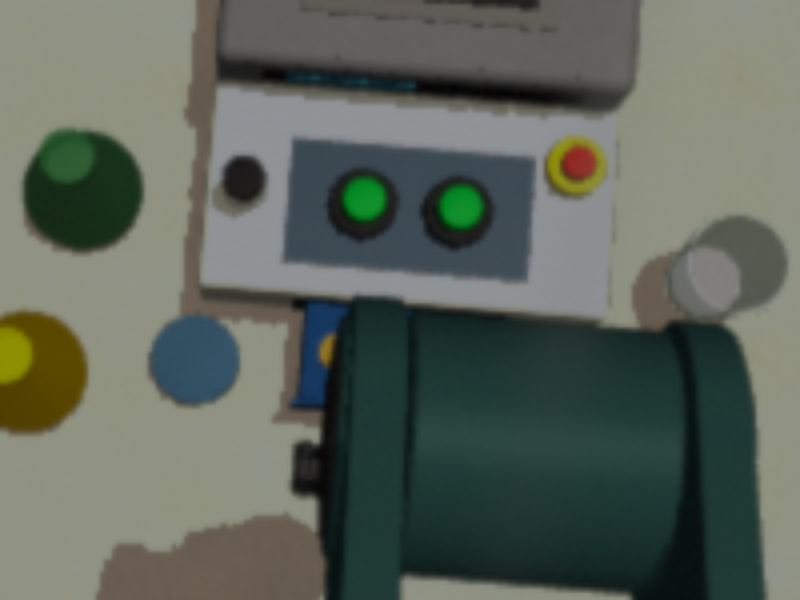

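The wrist is above the cassette, and the deck, buttons and loose things are unchanged. The way down in front of the cassette is clear.

Request:
{"method": "play_rows", "body": {
  "increments": [
    [[0,0,4],[0,0,0]],
    [[0,0,8],[0,0,0]],
    [[0,0,12],[0,0,0]],
    [[0,0,15],[0,0,0]],
    [[0,0,17.5],[0,0,0]],
    [[0,0,19],[0,0,0]],
    [[0,0,19.5],[0,0,0]],
    [[0,0,19.5],[0,0,0]]
  ]
}}

```text
clock: 3.6
tool_pos: [0.4557, 0.0208, 0.0553]
tool_rot: [[0.994, -0.109, -0.0], [-0.109, -0.994, 0.0], [-0.0, -0.0, -1.0]]
wrist_force: [0.2, -0.1, 0.0]
gripper_width: 0.0467
finger_force: 0.0
```

```bash
python3 - <<'E'
from h import *
s=manip.get_state(); print(s["clock"],s["tool_pos"],s["wrist_force"])
for x in (-.14,-.1,-.085,-.078): print(x,inc(con(x,0,.055)))
cv2.imwrite("pics/side1.png",cv2.resize(manip.read_camera("side")[100:250,180:380,::-1],(800,600)))
E
```

```text
3.6 [0.45569793 0.02083354 0.05533787] [ 0.17540667 -0.09407967  0.00491757]
-0.14 ([3.91, -0.13, 0.03], [-0.0, 0.0, -0.001])
-0.1 ([7.91, -0.13, 0.03], [-0.0, 0.0, -0.001])
-0.085 ([9.41, -0.13, 0.03], [-0.0, 0.0, -0.001])
-0.078 ([10.11, -0.13, 0.03], [-0.0, 0.0, -0.001])
```

View pics/side1.png

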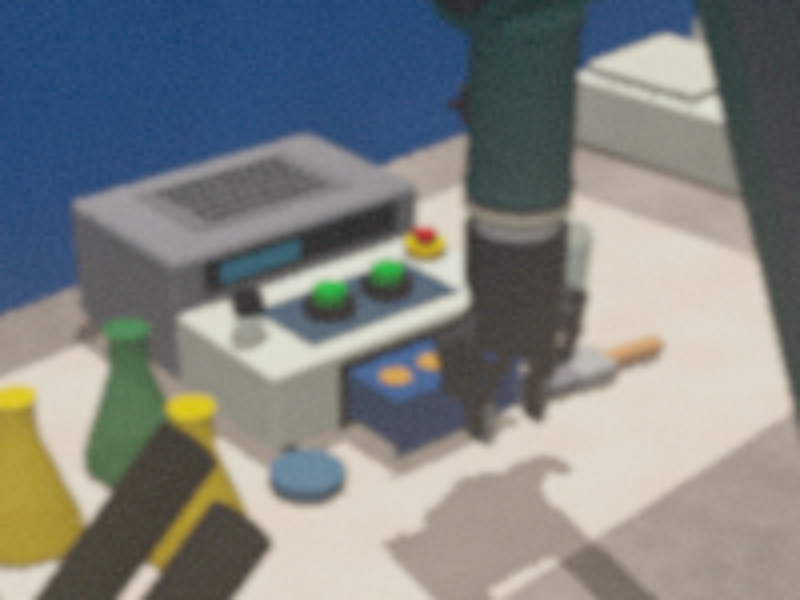

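The fingers stand in front of the cassette face at about (480–540, 420), clear of the brush and dish. I'll push now.

Request:
{"method": "play_rows", "body": {
  "increments": [
    [[1,0,0],[0,0,0]],
    [[2,0,0],[0,0,0]],
    [[3,-0.1,0],[0,0,0]],
    [[3.7,-0.1,0],[0,0,0]],
    [[4.4,-0.1,0],[0,0,0]],
    [[5.1,-0.1,0],[0,0,0]],
    [[5.8,-0.1,0],[0,0,0]],
    [[6.5,-0.1,0],[0,0,0]],
    [[7.2,-0.1,0],[0,0,0]],
    [[7.8,-0.1,0],[0,0,0]],
    [[8.4,-0.1,0],[0,0,0]],
    [[8.8,-0.1,0],[0,0,0]],
    [[9.1,-0.1,0],[0,0,0]],
    [[9.1,-0.1,0],[0,0,0]]
  ]
}}

```text
clock: 5.4
tool_pos: [0.5467, 0.0126, 0.0554]
tool_rot: [[0.994, -0.108, 0.001], [-0.108, -0.994, -0.0], [0.001, -0.0, -1.0]]
wrist_force: [-2.0, 0.4, -0.5]
gripper_width: 0.0468
finger_force: 0.4
```

Request:
{"method": "play_rows", "body": {
  "increments": [
    [[0.2,0,0],[0,0,0]],
    [[0.4,0,0],[0,0,0]],
    [[0.6,0,0],[0,0,0]],
    [[0.7,0,0],[0,0,0]]
  ]
}}

```text
clock: 5.9
tool_pos: [0.5533, 0.0118, 0.0555]
tool_rot: [[0.994, -0.108, 0.0], [-0.108, -0.994, -0.0], [0.0, -0.0, -1.0]]
wrist_force: [-2.3, 0.2, 2.3]
gripper_width: 0.047
finger_force: 1.0
```

Request:
{"method": "play_rows", "body": {
  "increments": [
    [[0.1,0,0],[0,0,0]],
    [[0.2,0,0],[0,0,0]],
    [[0.3,0,0],[0,0,0]],
    [[0.3,0,0],[0,0,0]]
  ]
}}

```text
clock: 6.4
tool_pos: [0.5536, 0.0118, 0.0551]
tool_rot: [[0.994, -0.108, -0.004], [-0.108, -0.994, 0.0], [-0.004, 0.0, -1.0]]
wrist_force: [-7.5, 0.1, 6.0]
gripper_width: 0.0474
finger_force: 3.7
```

Request:
{"method": "play_rows", "body": {
  "increments": [
    [[-1,0,0],[0,0,0]],
    [[-2.5,0,0],[0,0,0]],
    [[-3,0,-2],[0,0,0]],
    [[-3,0,-6],[0,0,0]],
    [[-3,0,-10],[0,0,0]],
    [[-2,0,-12],[0,0,0]],
    [[0,0,-12.5],[0,0,0]],
    [[3,0,-12.5],[0,0,0]],
    [[6,0,-12.5],[0,0,0]],
    [[7.8,0,-12.5],[0,0,0]],
    [[7.8,0,-12.5],[0,0,0]],
    [[7.8,0,-12.5],[0,0,0]]
  ]
}}

```text
clock: 7.9
tool_pos: [0.6322, 0.0034, 0.18]
tool_rot: [[0.994, -0.108, -0.001], [-0.108, -0.994, 0.0], [-0.001, -0.0, -1.0]]
wrist_force: [-0.0, 0.3, 0.4]
gripper_width: 0.0468
finger_force: 0.0
```

```bash
python3 - <<'E'
from h import *
s=manip.get_state(); print(s["clock"],s["tool_pos"],s["wrist_force"],s["gripper_width"])
print(inc(con(0,0,.125)))
cv2.imwrite("pics/side2.png",cv2.resize(manip.read_camera("side")[100:250,180:380,::-1],(800,600)))
cv2.imwrite("pics/top2.png",cv2.resize(manip.read_camera("top")[100:260,200:400,::-1],(750,600)))
E
```

```text
7.9 [0.63216047 0.00337481 0.17996795] [-0.03412798  0.33015828  0.36393487] 0.04681236699753241
([0.19, 0.05, 5.5], [-0.0, 0.001, 0.0])
```

View pics/side2.png

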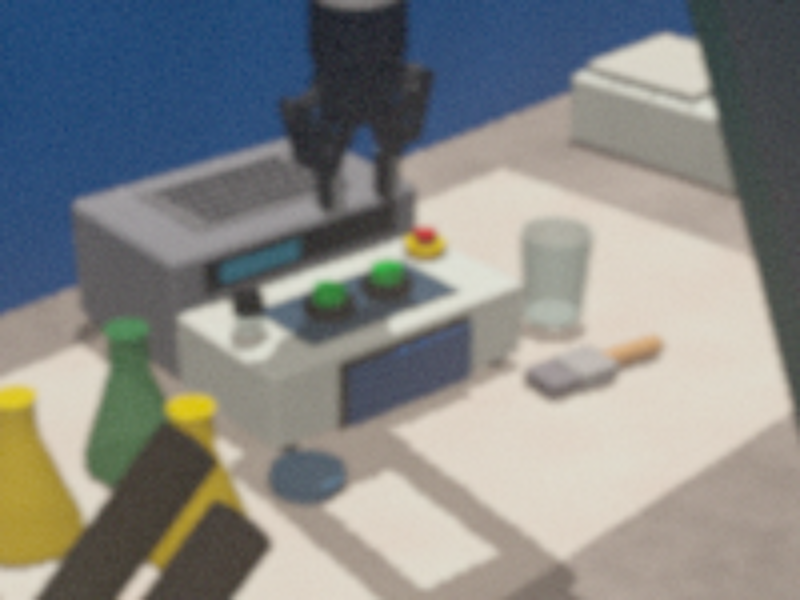

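The cassette is flush. The fingertips at (327,205) and (387,195) are over the buttons at (330,295) and (388,272), but the two lines slope differently, so I'll check that by projecting the expected tip positions.

```bash
python3 - <<'E'
from h import *
f,cx,cy,T=cal("side")
def proj(p):
    q=T[:3,:3].T@(np.array(p)-T[:3,3]); return np.array([f*q[0]/q[2]+cx,f*q[1]/q[2]+cy])
im=manip.read_camera("side")
a=cv2.resize(im[130:190,240:300,::-1],(600,600),interpolation=cv2.INTER_CUBIC)
s=manip.get_state()
for y in(.03,-.03):
    for p,c in ((con(0,y,.095),(0,0,255)),(list(s["tool_pos"]+s["tool_rot"]@[0,-y,.018]),(0,255,255))):
        q=(proj(p)-[240,130])*10+5; print(q.round(0)); cv2.circle(a,tuple(int(v) for v in q),4,c,-1)
cv2.imwrite("pics/tip.png",a)
E
```

```text
[224. 422.]
[223. 232.]
[369. 370.]
[371. 184.]
```

View pics/tip.png

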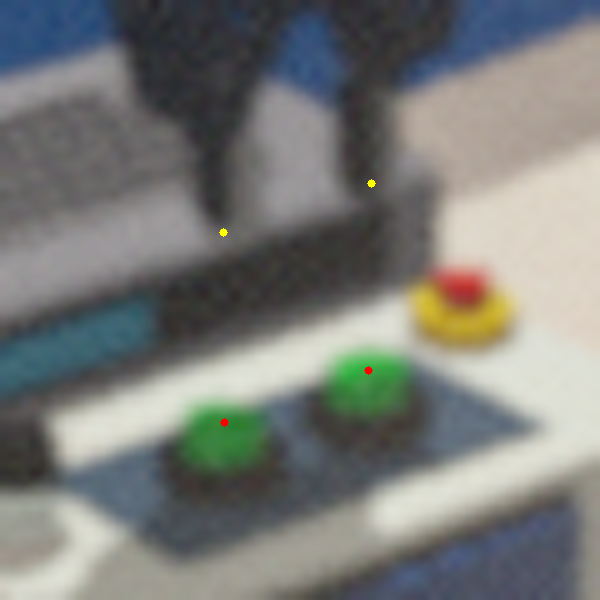

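The tip markers (yellow) and button markers (red) fit the picture well, so the alignment is good. I'll descend next.

Request:
{"method": "play_rows", "body": {
  "increments": [
    [[0.2,0,2],[0,0,0]],
    [[0.2,0,4],[0,0,0]],
    [[0.2,0,5.3],[0,0,0]],
    [[0.2,0,5.9],[0,0,0]],
    [[0.2,0,6.2],[0,0,0]],
    [[0.2,0,6.4],[0,0,0]],
    [[0.2,0,6.6],[0,0,0]],
    [[0.2,0,6.6],[0,0,0]]
  ]
}}

```text
clock: 9.05
tool_pos: [0.6355, 0.003, 0.1148]
tool_rot: [[0.994, -0.108, 0.0], [-0.108, -0.994, 0.0], [0.0, -0.0, -1.0]]
wrist_force: [-2.5, -0.5, 4.5]
gripper_width: 0.0468
finger_force: 2.3
```

Request:
{"method": "play_rows", "body": {
  "increments": [
    [[-0.1,0,0.2],[0,0,0]],
    [[-0.1,0,0.4],[0,0,0]],
    [[-0.1,0,0.6],[0,0,0]],
    [[-0.1,0,0.7],[0,0,0]],
    [[-0.1,0,0.7],[0,0,0]]
  ]
}}

```text
clock: 9.68
tool_pos: [0.6356, 0.003, 0.1104]
tool_rot: [[0.994, -0.108, 0.003], [-0.108, -0.994, -0.0], [0.003, -0.0, -1.0]]
wrist_force: [-6.3, 1.0, 21.5]
gripper_width: 0.0471
finger_force: 10.8
```

```bash
python3 - <<'E'
from h import *
s=manip.get_state(); print(s["moment"], s["tool_rot"].T@s["moment"], s["tool_rot"].T@s["wrist_force"])
E
```

```text
[ 0.13142261  1.11754829 -0.04540306] [ 0.00995919 -1.12520239  0.04547432] [ -6.26914302  -0.28593391 -21.50013526]
```

Request:
{"method": "play_rows", "body": {
  "increments": [
    [[0,0,0],[0,0,0]],
    [[0,0,0.1],[0,0,0]],
    [[0,0,0.1],[0,0,0]],
    [[0,0,0.1],[0,0,0]],
    [[0,0,0.1],[0,0,0]],
    [[0,0,0.1],[0,0,0]],
    [[0,0,0.1],[0,0,0]],
    [[0,0,0.1],[0,0,0]],
    [[0,0,0.1],[0,0,0]],
    [[0,0,0.1],[0,0,0]],
    [[0,0,0.1],[0,0,0]],
    [[0,0,0.1],[0,0,0]],
    [[0,0,0.1],[0,0,0]],
    [[0,0,0.1],[0,0,0]],
    [[0,0,0.1],[0,0,0]],
    [[0,0,0.1],[0,0,0]],
    [[0,0,0.1],[0,0,0]],
    [[0,0,0.1],[0,0,0]],
    [[0,0,0.1],[0,0,0]],
    [[0,0,0.1],[0,0,0]]
  ]
}}

```text
clock: 12.18
tool_pos: [0.6356, 0.003, 0.1103]
tool_rot: [[0.994, -0.108, 0.003], [-0.108, -0.994, -0.0], [0.003, 0.0, -1.0]]
wrist_force: [-9.3, 0.6, 27.8]
gripper_width: 0.0468
finger_force: 14.0
```

```bash
python3 - <<'E'
from h import *
s=manip.get_state(); print(s["clock"],s["tool_pos"], s["tool_rot"].T@s["moment"], s["tool_rot"].T@s["wrist_force"],s["gripper_width"])
im=manip.read_camera("side")
cv2.imwrite("pics/press.png",cv2.resize(im[130:190,240:300,::-1],(600,600),interpolation=cv2.INTER_CUBIC))
E
```

```text
12.175 [0.6355735  0.00297979 0.11028763] [-0.02774318 -1.47352276 -0.00677028] [ -9.23658467   0.36656943 -27.8565022 ] 0.046823500935468436
```

View pics/press.png

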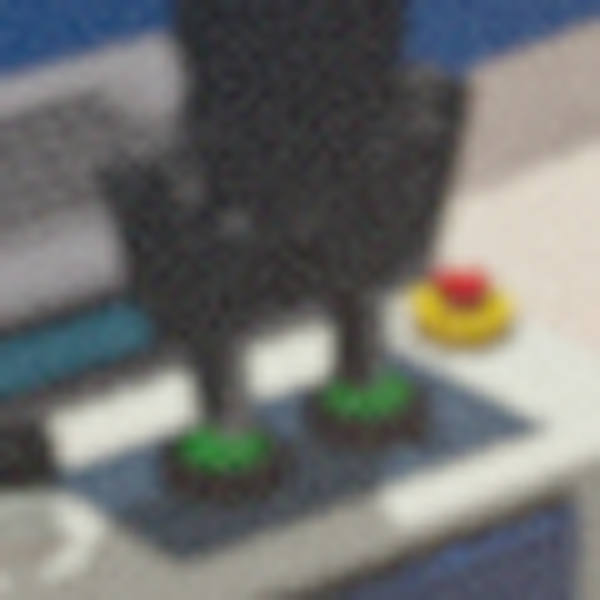

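Both buttons are down flush in their collars and evenly loaded (moment about tool x is near zero), held for over 2.5 s. Next I lift straight up.

Request:
{"method": "play_rows", "body": {
  "increments": [
    [[0,0,-0.3],[0,0,0]],
    [[0,0,-0.6],[0,0,0]],
    [[0,0,-1],[0,0,0]],
    [[0,0,-2],[0,0,0]],
    [[0,0,-4],[0,0,0]],
    [[0,0,-7],[0,0,0]],
    [[0,0,-10],[0,0,0]],
    [[0,0,-10],[0,0,0]],
    [[0,0,-10],[0,0,0]],
    [[0,0,-10],[0,0,0]]
  ]
}}

```text
clock: 13.48
tool_pos: [0.6336, 0.0032, 0.2048]
tool_rot: [[0.994, -0.108, -0.003], [-0.108, -0.994, 0.0], [-0.003, -0.0, -1.0]]
wrist_force: [-0.6, 0.0, 0.2]
gripper_width: 0.0469
finger_force: 0.0
```

```bash
python3 - <<'E'
from h import *
im=manip.read_camera("side")
cv2.imwrite("pics/end.png",cv2.resize(im[100:250,180:380,::-1],(800,600)))
E
```

```text
(no output)
```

View pics/end.png

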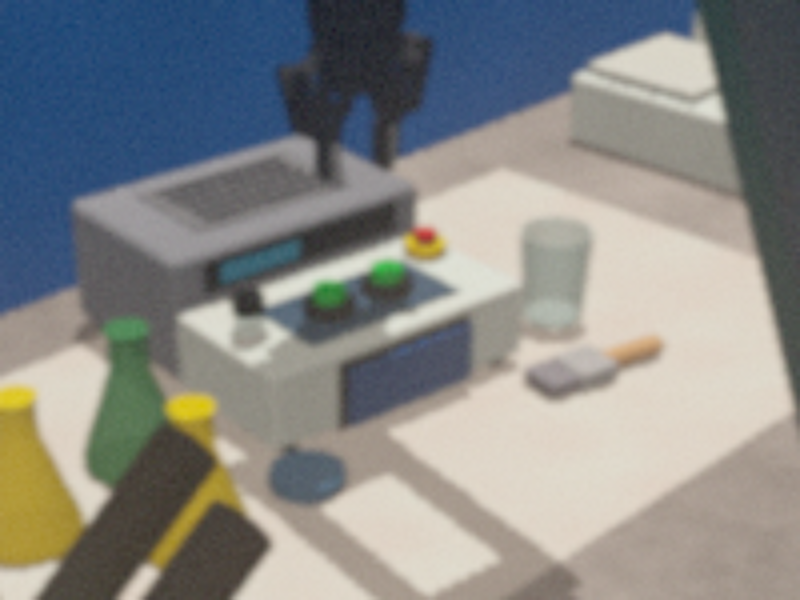

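The buttons are up at (330,295) and (388,272), the cassette is home, and the visible loose things have not moved. I'm handing in.

```bash
python3 -c "
from station import manip
print(manip.hand_in())"
```

```text
the job is handed in; nothing more can be done
None
```

The cassette was pushed home, both green buttons were held fully down together for about 2.5 s and released, no loose thing visible in the last side picture had moved, and the job was handed in at about 13.5 s (no verdict was returned).

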